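# Mark the checked file boxes and ring for collection

### The job

These three red file boxes have been checked: with a fingertip, gently press the round marker on each lid fully down, starting with the lowest box, then the middle one, then the tallest, and after that tap the plunger of the desk bell to ring for collection. Only touch, lightly: do not pick up, shift or tip the boxes, the bell or anything else on the counter, and let go of everything at the end.

Things in the scene. Friction and masses are not known exactly. Their poses are not given: they have to be found in the camera images.
- short_box: the lowest of three loose red file boxes with cream end panels, 100 (x) x 70 (y) x 50 mm high; origin at the centre of its underside, z up, x along its long side. A round metal marker stands up out of the middle of its lid.
- short_marker (a joint): how far that box's marker is pushed down, in m: 0 = fully up, 0.012 = fully down (it starts between 0 and 0.003). It slides straight down against a steady friction of about 2 N, stops at the bottom, and stays where it is left. Its cap sits on a cushion spring (2.5 N/mm) that gives up to 7 mm: less than 1 mm while the marker slides, the rest once it is fully down.
- short_marker_top (a point): centre of the flat top of that marker: a round aluminium cap 20 mm in diameter and 8 mm thick on a thin upright stem, on the box's vertical centre line; it moves with the marker. Fully up it stands 28 mm above the lid (78 mm above the table), fully down 16 mm (66 mm above the table).
- middle_box: the middle-height of three loose red file boxes with cream end panels, 100 (x) x 70 (y) x 80 mm high; origin at the centre of its underside, z up, x along its long side. A round metal marker stands up out of the middle of its lid.
- middle_marker (a joint): how far that box's marker is pushed down, in m: 0 = fully up, 0.012 = fully down (it starts between 0 and 0.003). It slides straight down against a steady friction of about 2 N, stops at the bottom, and stays where it is left. Its cap sits on a cushion spring (2.5 N/mm) that gives up to 7 mm: less than 1 mm while the marker slides, the rest once it is fully down.
- middle_marker_top (a point): centre of the flat top of that marker: a round aluminium cap 20 mm in diameter and 8 mm thick on a thin upright stem, on the box's vertical centre line; it moves with the marker. Fully up it stands 28 mm above the lid (108 mm above the table), fully down 16 mm (96 mm above the table).
- tall_box: the tallest of three loose red file boxes with cream end panels, 100 (x) x 70 (y) x 115 mm high; origin at the centre of its underside, z up, x along its long side. A round metal marker stands up out of the middle of its lid.
- tall_marker (a joint): how far that box's marker is pushed down, in m: 0 = fully up, 0.012 = fully down (it starts between 0 and 0.003). It slides straight down against a steady friction of about 2 N, stops at the bottom, and stays where it is left. Its cap sits on a cushion spring (2.5 N/mm) that gives up to 7 mm: less than 1 mm while the marker slides, the rest once it is fully down.
- tall_marker_top (a point): centre of the flat top of that marker: a round aluminium cap 20 mm in diameter and 8 mm thick on a thin upright stem, on the box's vertical centre line; it moves with the marker. Fully up it stands 28 mm above the lid (143 mm above the table), fully down 16 mm (131 mm above the table).
- bell: loose round desk bell, steel dome on a black base 80 mm in diameter, dome top 46 mm high; origin at the centre of its underside
- bell_plunger (a joint): how far the bell's plunger is pressed, in m: 0 = up, 0.010 = fully down. A spring resists with about 1 N at first and 0.9 N more per mm (10 N fully down); 3 mm (about 4 N) rings it. It comes up again when let go.
- bell_plunger_top (a point): centre of the flat top of the bell's plunger, a steel pin 16 mm in diameter standing up in the middle of the dome, 60 mm above the table when up; it moves with the plunger
- rubber_stamp: loose wooden hand stamp standing upright, 34 mm in diameter, 70 mm high; origin at the centre of its underside; to be left alone
- mug: loose white mug, 72 mm in diameter, 85 mm high, handle to its +y; origin at the centre of its underside; to be left alone
- stapler: loose stapler, about 130 x 34 x 62 mm high; origin at the centre of its underside; to be left alone
- tape_dispenser: loose desk tape dispenser, 140 x 55 x 77 mm high; origin at the centre of its underside; to be left alone
- ink_pad: loose closed metal ink pad, 110 x 70 x 22 mm high; origin at the centre of its underside; to be left alone
- pencil_pot: loose dark steel pot of pencils, 68 mm in diameter, 135 mm high over the pencils; origin at the centre of its underside; to be left alone
- hole_punch: loose hole punch, 105 x 85 x 65 mm high; origin at the centre of its underside; to be left alone
There are look-alikes about, which are no part of the job. Leave any purple look-alike of the bell alone. Leave any purple look-alike of the short_box alone.

How it is judged:
On the way, in this order (a step that is already met when the one before it is completed fails the run):
1. the lowest box's marker is pushed down (value of joint short_marker above 0.009 m), for 0.05 s.
2. the middle-height box's marker is pushed down (value of joint middle_marker above 0.009 m), for 0.05 s.
3. the tallest box's marker is pushed down (value of joint tall_marker above 0.009 m), for 0.05 s.
4. the bell's plunger is tapped (3 mm or more) (value of joint bell_plunger above 0.003 m), for 0.02 s.
At the end, for the whole second after the job is handed in: all three markers are at least 9 mm down (of 12), the bell's plunger is up again (less than 1 mm down), the boxes and the bell are at rest, and they and the seven other desk things stand upright (within 0.1 rad) and within 20 mm of where they were (value of joint each of short_marker, middle_marker, tall_marker above 0.009 m and value of joint bell_plunger below 0.001 m and distance of each of short_box, middle_box, tall_box, bell, rubber_stamp, mug, stapler, tape_dispenser, ink_pad, pencil_pot, hole_punch from where it was at the start of the episode below 0.02 m and angle between each of short_box, middle_box, tall_box, bell, rubber_stamp, mug, stapler, tape_dispenser, ink_pad, pencil_pot, hole_punch's own z axis and vertical below 0.1 rad and linear speed of each of short_box, middle_box, tall_box, bell below 0.02 m/s); the robot touches nothing.
It fails at once if a marker is pushed more than 5 mm down before the marker of the next lower box is down (9 mm) ((value of joint middle_marker above 0.005 m and value of joint short_marker below 0.009 m) or (value of joint tall_marker above 0.005 m and value of joint middle_marker below 0.009 m) or (value of joint tall_marker above 0.005 m and value of joint short_marker below 0.009 m)).
It fails at once if the bell is rung (3 mm) before all three markers are down ((value of joint bell_plunger above 0.003 m and value of joint short_marker below 0.009 m) or (value of joint bell_plunger above 0.003 m and value of joint middle_marker below 0.009 m) or (value of joint bell_plunger above 0.003 m and value of joint tall_marker below 0.009 m)).
It fails at once if a box or the bell is pressed or struck with more than 30 N (contact force between any of the fingers, the arm and short_box above 30 N or contact force between any of the fingers, the arm and middle_box above 30 N or contact force between any of the fingers, the arm and tall_box above 30 N or contact force between any of the fingers, the arm and bell above 30 N).
It fails at once if a box or the bell is lifted (underside centre more than 10 mm up), tipped (more than 0.2 rad) or moved more than 20 mm (height (world z) of any of short_box, middle_box, tall_box, bell above 0.01 m or angle between any of short_box, middle_box, tall_box, bell's own z axis and vertical above 0.2 rad or distance of any of short_box, middle_box, tall_box, bell from where it was at the start of the episode above 0.02 m).
It fails at once if one of the other desk things is moved more than 20 mm or tipped more than 0.2 rad (distance of any of rubber_stamp, mug, stapler, tape_dispenser, ink_pad, pencil_pot, hole_punch from where it was at the start of the episode above 0.02 m or angle between any of rubber_stamp, mug, stapler, tape_dispenser, ink_pad, pencil_pot, hole_punch's own z axis and vertical above 0.2 rad).
It also fails if it takes over 64 s, if anything falls off the work surface, if the arm or the gripper's body presses on something with over 40 N, if the wrist force passes 120 N, or if a joint passes its speed limit or range.

### The arm

A 7-joint arm with a two-finger parallel gripper is mounted at the origin on the work surface. World frame = base frame: x ahead of the robot, y to its left, z up, the work surface at z = 0. Lengths are in m, angles in rad, forces in N, time in s.
With the tool pointing down it reaches from about 0.375 to 0.925 m from the base axis. Payload 3.1 kg.
Tool frame: the origin (TCP) lies at the very end of the fingers, on their centre line; the grasp point (between the pads) lies 19 mm behind it (ctrl.grip_depth is the distance from the TCP to the grasp point, in m); x points along the fingers, z is the direction in which the jaws open and shut, and the axes are right-handed (so a half turn about x gives the same grasp; the last joint's range is limited). The gripper opens to 85 mm and grips with 20 to 120 N. Pads are 22 mm wide; open, the fingers measure 114 mm over their backs; the gripper's body (76 mm by 85 mm) begins 54 mm behind the grasp point. The pads swing forward as they close: fully open they stand 13 mm farther back than shut.
Start: joints at [1.066, 0.383, 0.044, 1.598, -0.018, 1.161, -0.05], TCP at [0.257, -0.597, 0.231] pointing down, gripper open.
Joint ranges: [-2.61, 2.61], [-0.41, 2.15], [-1.48, 1.57], [0, 2.5], [-1.57, 4.71], [0.05, 1.97], [-2.85, 2.85]. Speed limits (rad/s): [2.79, 2.79, 3.14, 3.14, 3.14, 3.14, 3.14].

### API

Orientations are given as a rotation vector (axis times angle).
In Python, from bench import observe, cams, job, ctrl gives the robot as it stands.
- The arm moves only by the tool play_rows, never from a script. Its argument "steps" is a list of rows, each a list of 7 numbers: the shift along the world's x, y, z in m, then the turn, a rotation vector about the world's x, y, z in degrees, then the opening, from 0 (shut) to 1 (fully open). In form: [[x, y, z, wx, wy, wz, claw], ...]. A call has 1 to 12 rows; each row shifts and turns the commanded pose from where the row before left it; what a row does not reach is not made up. A row lasts 1/8 s, in which the tool goes at most 62.5 mm and 10.7 degrees, less where a joint would pass 70% of its speed; a pose out of reach is approached as far as the arm can. A call with a gripper value outside its range is refused whole. The fingers move at their own pace and stop on an object; "force" is the grip in N (left out, the last holds). Time passes only in rows, so rows that do not move let the fingers close. It gives the time, the measured TCP pose, the force and the opening at its end, in the units of the state.
- observe(): the state, without advancing time (a new reading comes with each control period).
- cams.read_camera(name): name is "scene" or "side" or "wrist"; returns the picture (420x560x3 uint8, blue, green, red); there is no depth.
- cams.camera_model(name): a dict with "camera_matrix" (3x3 intrinsics, pixels), "extrinsics" (4x4, takes a point from world to camera coordinates). Camera axes: x right, y up, looking along -z (the intrinsics and any distortion apply to the point x, -y, -z); pixel columns grow to the right and rows downward; lengths in m; the calibration is good to about 2 mm. A picture is of the moment at which its call begins: read the wrist's pose just before it. camera_model takes no time and is no camera call; for the wrist camera it gives the pose at the moment of the call.
- job.hand_in(): hands the job in, once; it reports no verdict.
The state is a dict: "time": time; "joint_pos": joint angles; "qvel": joint speeds; "effort": joint torques, N m; "ee_pos": TCP position; "eef_rot": TCP orientation; "contact_force": force on the tool from outside, world axes, zero at the start; "ft_torque": the same for the moment, N m; "finger_gap": finger opening in m.
Only numpy, scipy, OpenCV 4.12 (cv2) and the standard library are available. Lean on these libraries where they do the work, as an engineer would, in place of code of your own. Each camera call takes 0.05 s, during which the arm holds its last target. There are 200 camera calls.

## Working session

There is one attempt and no reset: what is moved stays moved. The work goes in short steps, Python scripts to look and compute and a tool call to move; the robot and the scene stay as the last step left them, time stands still between calls to the robot, and variables do not carry over. Pictures are saved under pics/ and viewed, about 8 in all and at most 12, crops included, and the job is handed in when it is done.

Besides the shell and the picture viewer there is one more tool, called after "Emit:" as name(argument=value, ...) on one line, values as JSON. play_rows: Moves the arm, as the interface text tells. Its arguments: {"type":"object","properties":{"steps":{"type":"array","items":{"type":"array","items":{"type":"number"}}},"force":{"type":"number"}},"required":["steps"]}

```bash
mkdir -p pics; cat > h.py <<'E'
import numpy as np, cv2
from bench import observe, cams, job, ctrl
def P(name):
    m=cams.camera_model(name); return np.array(m["camera_matrix"]),np.array(m["extrinsics"]),m
def proj(name,p):
    K,E,_=P(name); c=(E@np.append(p,1))[:3]; q=K@np.array([c[0],-c[1],-c[2]]); return q[:2]/q[2]
def ray(name,uv):
    K,E,_=P(name); d=np.linalg.inv(K)@np.array([uv[0],uv[1],1]); d=np.array([d[0],-d[1],-d[2]])
    R=E[:3,:3]; return -R.T@E[:3,3], R.T@d
def atz(name,uv,z):
    o,d=ray(name,uv); return (o+d*(z-o[2])/d[2]).round(4)
E
python3 - <<'E'
from h import *
s=observe(); print({k:np.round(v,3) for k,v in s.items()})
for n in ["scene","side"]:
    cv2.imwrite(f"pics/{n}0.png",cams.read_camera(n)); m=P(n)[2]; print(m.keys(),ray(n,(280,210)))
E
```

```text
{'time': np.float64(0.0), 'joint_pos': array([ 1.066,  0.384,  0.044,  1.6  , -0.018,  1.161, -0.05 ]), 'qvel': array([ 0.001, -0.001,  0.001, -0.   ,  0.001, -0.002,  0.002]), 'effort': array([-0.0000e+00, -4.3345e+01,  1.0250e+00, -2.4951e+01,  1.1000e-02,
        1.1000e-02,  0.0000e+00]), 'ee_pos': array([ 0.257, -0.596,  0.23 ]), 'eef_rot': array([ 0.906,  1.377, -0.904]), 'contact_force': array([ 0.358, -0.12 ,  0.916]), 'ft_torque': array([0.025, 0.079, 0.009]), 'finger_gap': np.float64(0.086)}
dict_keys(['camera_matrix', 'extrinsics']) (array([ 1.31617969, -0.22773164,  1.20069962]), array([-0.58995293,  0.14365951, -0.79470257]))
dict_keys(['camera_matrix', 'extrinsics']) (array([-0.09722076,  1.00937865,  0.79285278]), array([ 0.46417826, -0.7336386 , -0.49647849]))
```

View pics/scene0.png

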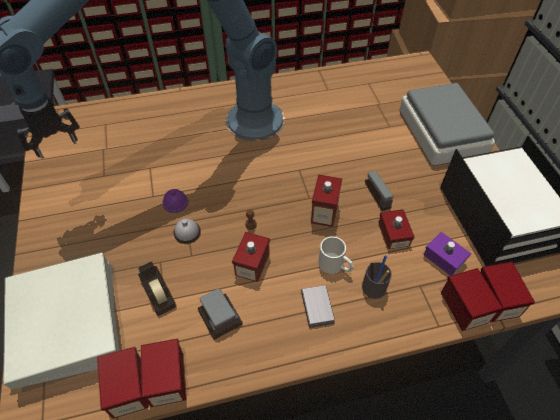

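View pics/side0.png

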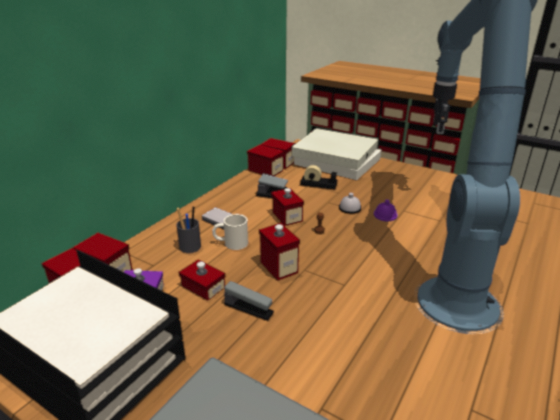

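Scene image. Red boxes with markers have caps at (328,186), (397,219) and (252,246). The purple box at (447,252) is a look-alike, and the red boxes with no marker are at (120,380), (162,370), (470,300) and (507,290). The steel bell is at (187,229) and the purple bell at (175,200). By height I take the short box as (397,219), the middle as (252,246) and the tall as (328,186). I'll check this in one crop sheet.

```bash
python3 - <<'E'
from h import *
a=cv2.imread("pics/scene0.png"); b=cv2.imread("pics/side0.png")
def c(im,u,v): 
    t=cv2.resize(im[v-24:v+24,u-24:u+24],(192,192),interpolation=cv2.INTER_CUBIC)
    for k in range(0,192,40): cv2.line(t,(k,0),(k,4),(0,255,0),1);cv2.line(t,(0,k),(4,k),(0,255,0),1)
    return t
A=[(397,225),(252,252),(328,192),(187,229)];B=[(202,272),(288,200),(279,238),(350,203)]
cv2.imwrite("pics/crop.png",np.vstack([np.hstack([c(a,*p) for p in A]),np.hstack([c(b,*p) for p in B])]))
E
```

```text
(no output)
```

View pics/crop.png

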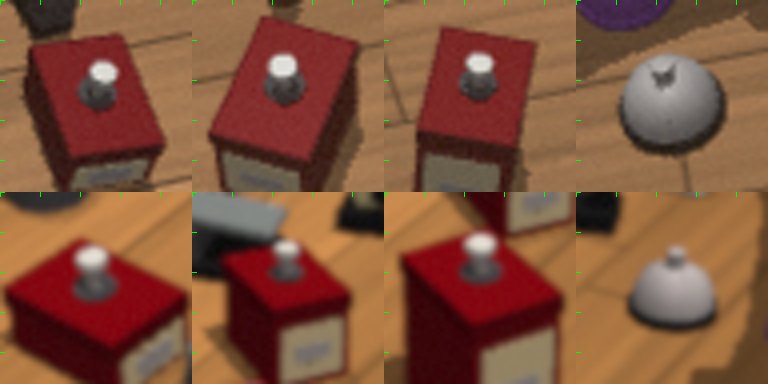

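The crops confirm three red boxes with white caps and a plain steel bell with a pin. Next I triangulate.

```bash
python3 - <<'E'
from h import *
from scipy.spatial.transform import Rotation as R
D={"short":((398.6,218),(201,263.5),.077),"middle":((250.5,244),(287.5,189.5),.107),"tall":((327.7,183.2),(279,226.5),.142),"bell":((184.7,223),(351,193.5),.06)}
for n,(a,b,z) in D.items():
    A=[];r=[]
    for c,p in(("scene",a),("side",b)):
        o,d=ray(c,p);d/=np.linalg.norm(d);M=np.eye(3)-np.outer(d,d);A.append(M);r.append(M@o)
    print(n,np.linalg.solve(sum(A),sum(r)).round(4),atz("scene",a,z),atz("side",b,z))
W={"mug":(333,250,.085),"pot":(376,265,.1),"punch":(218,306,.06),"stapler":(378,183,.06),"stamp":(250,213,.07),"purplebell":(175,195,.05),"purplebox":(449,244,.07),"tape":(155,285,.07),"redR":(490,285,.08)}
for n,(u,v,z) in W.items(): print(n,atz("scene",(u,v),z)[:2])
s=observe();print(s["ee_pos"],R.from_rotvec(s["eef_rot"]).as_matrix().round(3)); print(ray("wrist",(280,210)),P("wrist")[0])
E
```

```text
short [0.5938 0.3032 0.0786] [0.5922 0.3035 0.077 ] [0.5957 0.3022 0.077 ]
middle [ 0.5973 -0.1349  0.1057] [ 0.5979 -0.1351  0.107 ] [ 0.596  -0.1325  0.107 ]
tall [0.467  0.1217 0.1399] [0.4682 0.1207 0.142 ] [0.4654 0.1252 0.142 ]
bell [ 0.4448 -0.3041  0.0571] [ 0.4498 -0.3022  0.06  ] [ 0.4419 -0.3029  0.06  ]
mug [0.6567 0.0825]
pot [0.7378 0.175 ]
punch [ 0.7345 -0.251 ]
stapler [0.4389 0.3007]
stamp [ 0.4667 -0.1115]
purplebell [ 0.3293 -0.3189]
purplebox [0.7067 0.4104]
tape [ 0.64   -0.4016]
redR [0.8566 0.4528]
[ 0.25683504 -0.59617398  0.23001311] [[-0.001  0.918  0.396]
 [ 0.002  0.396 -0.918]
 [-1.    -0.    -0.002]]
(array([ 0.32124326, -0.56861682,  0.36990552]), array([-0.25974471, -0.10979779, -0.95943807])) [[317.88395337   0.         280.22068251]
 [  0.         317.88395337 207.8961371 ]
 [  0.           0.           1.        ]]
```

Emit:
play_rows(steps=[[0.021, 0.05, 0.02, 0, 0, 0, 0], [0.021, 0.056, 0.01, 0, 0, 0, 0], [0.021, 0.056, 0, 0, 0, 0, 0], [0.021, 0.056, 0, 0, 0, 0, 0], [0.021, 0.056, 0, 0, 0, 0, 0], [0.021, 0.056, 0, 0, 0, 0, 0], [0.021, 0.056, 0, 0, 0, 0, 0], [0.021, 0.056, 0, 0, 0, 0, 0], [0.021, 0.056, 0, 0, 0, 0, 0], [0.021, 0.056, 0, 0, 0, 0, 0], [0.021, 0.056, 0, 0, 0, 0, 0], [0.021, 0.056, 0, 0, 0, 0, 0]], force=30)

```text
time: 1.6
ee_pos: [0.5093, 0.0705, 0.261]
eef_rot: [0.904, 1.374, -0.905]
contact_force: [1.3, -0.2, -0.9]
finger_gap: -0.0
```

Emit:
play_rows(steps=[[0.021, 0.056, 0, 0, 0, 0, 0], [0.021, 0.056, 0, 0, 0, 0, 0], [0.021, 0.056, 0, 0, 0, 0, 0], [0.021, 0.056, 0, 0, 0, 0, 0], [0, 0.01, -0.03, 0, 0, 0, 0], [0, 0, -0.03, 0, 0, 0, 0], [0, 0, -0.03, 0, 0, 0, 0], [0, 0, 0, 0, 0, 0, 0], [0, 0, 0, 0, 0, 0, 0]])

```text
time: 2.72
ee_pos: [0.5937, 0.3033, 0.1721]
eef_rot: [0.905, 1.374, -0.904]
contact_force: [-0.4, -0.8, 0.3]
finger_gap: 0.0003
```

```bash
cat > w.py <<'E'
from h import *
import sys
s=observe(); print(s["time"],s["ee_pos"].round(4),np.round(s["contact_force"],2),s["finger_gap"])
n,x,y,z=sys.argv[1],*map(float,sys.argv[2:5])
im=cams.read_camera("wrist"); g=im.copy()
t=s["ee_pos"]; print("tcp px",proj("wrist",t).round(1))
for p,col in(((x,y,z),(0,255,0)),((t[0],t[1],z),(255,0,0))):
    q=proj("wrist",np.array(p)); print(q.round(1)); cv2.drawMarker(g,tuple(int(round(k)) for k in q),col,1,14,1)
cv2.imwrite(f"pics/{n}.png",g)
E
python3 w.py ws 0.594 0.303 0.077
```

```text
2.725 [0.5937 0.3033 0.1721] [-0.38 -0.78  0.33] 0.0002721859261463288
tcp px [280.5 267.6]
[280.8 211.6]
[280.4 211.9]
```

View pics/ws.png

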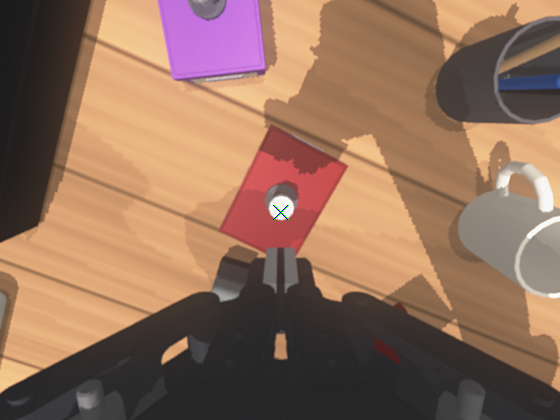

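The wrist view shows the cap centred at about (281,208), roughly 2 mm outward from my estimate. The fingertips are directly above it. Pressing now, with that small correction.

Emit:
play_rows(steps=[[0.002, 0.001, -0.02, 0, 0, 0, 0], [0, 0, -0.02, 0, 0, 0, 0], [0, 0, -0.02, 0, 0, 0, 0], [0, 0, -0.02, 0, 0, 0, 0], [0, 0, -0.006, 0, 0, 0, 0], [0, 0, -0.004, 0, 0, 0, 0], [0, 0, -0.004, 0, 0, 0, 0], [0, 0, -0.004, 0, 0, 0, 0], [0, 0, -0.004, 0, 0, 0, 0], [0, 0, -0.004, 0, 0, 0, 0], [0, 0, -0.002, 0, 0, 0, 0], [0, 0, 0, 0, 0, 0, 0]])

```text
time: 4.28
ee_pos: [0.5958, 0.3046, 0.0643]
eef_rot: [0.906, 1.374, -0.903]
contact_force: [-1.5, -0.4, 5.3]
finger_gap: -0.0001
```

Emit:
play_rows(steps=[[0, 0, -0.0015, 0, 0, 0, 0], [0, 0, 0, 0, 0, 0, 0], [0, 0, 0, 0, 0, 0, 0]])

```text
time: 4.65
ee_pos: [0.5959, 0.3046, 0.0635]
eef_rot: [0.905, 1.374, -0.903]
contact_force: [-1.8, -0.9, 7.4]
finger_gap: 0.0001
```

Emit:
play_rows(steps=[[0, 0, 0.01, 0, 0, 0, 0], [0, 0, 0.03, 0, 0, 0, 0], [0, 0, 0.05, 0, 0, 0, 0], [0, 0, 0.047, 0, 0, 0, 0], [0, -0.055, 0, 0, 0, 0, 0], [0, -0.055, 0, 0, 0, 0, 0], [0, -0.055, 0, 0, 0, 0, 0], [0, -0.055, 0, 0, 0, 0, 0], [0, -0.055, 0, 0, 0, 0, 0], [0.001, -0.055, 0, 0, 0, 0, 0], [0, -0.055, 0, 0, 0, 0, 0], [0, -0.054, 0, 0, 0, 0, 0]])

```text
time: 6.15
ee_pos: [0.5952, -0.1369, 0.1983]
eef_rot: [0.904, 1.376, -0.905]
contact_force: [0.8, -0.5, 0.5]
finger_gap: 0.0001
```

Emit:
play_rows(steps=[[0, 0, 0, 0, 0, 0, 0], [0, 0, 0, 0, 0, 0, 0]])

```text
time: 6.4
ee_pos: [0.5955, -0.1348, 0.1982]
eef_rot: [0.906, 1.376, -0.905]
contact_force: [1.4, -0.4, -0.4]
finger_gap: 0.0
```

```bash
python3 w.py wm 0.597 -0.135 0.107
```

```text
6.4 [ 0.5955 -0.1348  0.1982] [ 1.44 -0.39 -0.37] 4.874873599068062e-05
tcp px [282.7 268.8]
[283.  212.1]
[281.9 213.7]
```

View pics/wm.png

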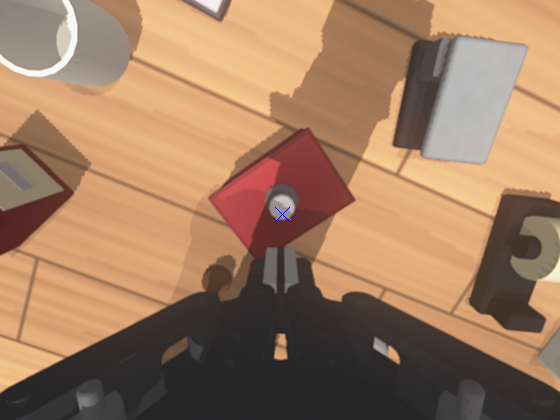

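Cap centre is at about (282,207), so the same few-millimetre outward offset applies.

Emit:
play_rows(steps=[[0.003, 0.0015, -0.02, 0, 0, 0, 0], [0, 0, -0.02, 0, 0, 0, 0], [0, 0, -0.02, 0, 0, 0, 0], [0, 0, -0.015, 0, 0, 0, 0], [0, 0, -0.008, 0, 0, 0, 0], [0, 0, -0.004, 0, 0, 0, 0], [0, 0, -0.004, 0, 0, 0, 0], [0, 0, -0.004, 0, 0, 0, 0], [0, 0, -0.004, 0, 0, 0, 0], [0, 0, -0.004, 0, 0, 0, 0], [0, 0, -0.003, 0, 0, 0, 0], [0, 0, 0, 0, 0, 0, 0]])

```text
time: 7.95
ee_pos: [0.5999, -0.1336, 0.0939]
eef_rot: [0.905, 1.373, -0.904]
contact_force: [-0.2, 0.9, 6.7]
finger_gap: -0.0001
```

Emit:
play_rows(steps=[[0, 0, 0, 0, 0, 0, 0], [0, 0, 0, 0, 0, 0, 0]])

```text
time: 8.2
ee_pos: [0.5999, -0.1336, 0.094]
eef_rot: [0.905, 1.373, -0.904]
contact_force: [-0.6, -0.3, 5.8]
finger_gap: 0.0003
```

Emit:
play_rows(steps=[[0, 0, 0.01, 0, 0, 0, 0], [0, 0, 0.03, 0, 0, 0, 0], [0, 0, 0.05, 0, 0, 0, 0], [0, 0, 0.05, 0, 0, 0, 0], [-0.022, 0.043, 0, 0, 0, 0, 0], [-0.022, 0.043, 0, 0, 0, 0, 0], [-0.022, 0.043, 0, 0, 0, 0, 0], [-0.022, 0.043, 0, 0, 0, 0, 0], [-0.022, 0.043, 0, 0, 0, 0, 0], [-0.022, 0.041, 0, 0, 0, 0, 0], [0, 0, 0, 0, 0, 0, 0], [0, 0, 0, 0, 0, 0, 0]])

```text
time: 9.7
ee_pos: [0.467, 0.122, 0.2326]
eef_rot: [0.904, 1.374, -0.905]
contact_force: [0.1, -0.8, -1.0]
finger_gap: -0.0
```

```bash
python3 w.py wt 0.467 0.1215 0.142
```

```text
9.7 [0.467  0.122  0.2326] [ 0.06 -0.76 -0.98] -3.325442939751982e-06
tcp px [278.5 267.5]
[279.5 213.2]
[278.9 212.9]
```

View pics/wt.png

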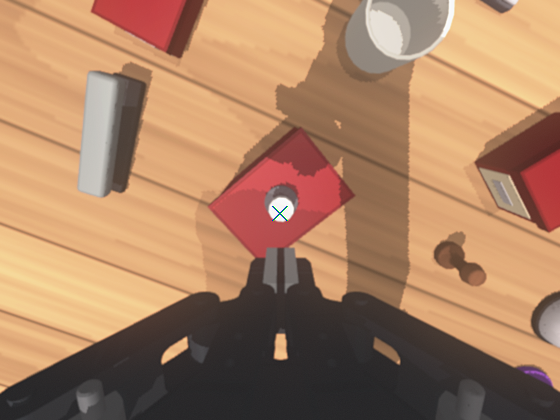

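Cap centre is at about (281,209), 2 mm outward.

Emit:
play_rows(steps=[[0.002, 0.001, -0.02, 0, 0, 0, 0], [0, 0, -0.02, 0, 0, 0, 0], [0, 0, -0.02, 0, 0, 0, 0], [0, 0, -0.015, 0, 0, 0, 0], [0, 0, -0.008, 0, 0, 0, 0], [0, 0, -0.004, 0, 0, 0, 0], [0, 0, -0.004, 0, 0, 0, 0], [0, 0, -0.004, 0, 0, 0, 0], [0, 0, -0.004, 0, 0, 0, 0], [0, 0, -0.004, 0, 0, 0, 0], [0, 0, -0.003, 0, 0, 0, 0], [0, 0, 0, 0, 0, 0, 0]])

```text
time: 11.25
ee_pos: [0.4699, 0.1237, 0.1278]
eef_rot: [0.904, 1.374, -0.904]
contact_force: [-3.1, -0.7, 8.8]
finger_gap: 0.0001
```

Emit:
play_rows(steps=[[0, 0, 0, 0, 0, 0, 0], [0, 0, 0, 0, 0, 0, 0]])

```text
time: 11.5
ee_pos: [0.4699, 0.1238, 0.128]
eef_rot: [0.905, 1.373, -0.904]
contact_force: [-2.5, -1.5, 9.1]
finger_gap: -0.0001
```

Emit:
play_rows(steps=[[0, 0, 0.01, 0, 0, 0, 0], [0, 0, 0.03, 0, 0, 0, 0], [0, 0, 0.04, 0, 0, 0, 0], [-0.003, -0.053, 0, 0, 0, 0, 0], [-0.003, -0.053, 0, 0, 0, 0, 0], [-0.003, -0.053, 0, 0, 0, 0, 0], [-0.003, -0.053, 0, 0, 0, 0, 0], [-0.003, -0.053, 0, 0, 0, 0, 0], [-0.003, -0.053, 0, 0, 0, 0, 0], [-0.003, -0.053, 0, 0, 0, 0, 0], [-0.003, -0.056, 0, 0, 0, 0, 0], [0, 0, -0.03, 0, 0, 0, 0]])

```text
time: 13.0
ee_pos: [0.4451, -0.3112, 0.1786]
eef_rot: [0.909, 1.364, -0.913]
contact_force: [-0.6, 1.2, 0.5]
finger_gap: -0.0
```

Emit:
play_rows(steps=[[0, 0, -0.02, 0, 0, 0, 0], [0, 0, 0, 0, 0, 0, 0], [0, 0, 0, 0, 0, 0, 0]])

```text
time: 13.38
ee_pos: [0.4456, -0.3034, 0.1574]
eef_rot: [0.904, 1.374, -0.904]
contact_force: [1.0, -0.7, 0.9]
finger_gap: -0.0002
```

```bash
python3 w.py wb 0.447 -0.303 0.06
```

```text
13.375 [ 0.4456 -0.3034  0.1574] [ 1.02 -0.66  0.88] -0.00019391875189239503
tcp px [279.5 267.4]
[279.8 208.9]
[279.5 210.7]
```

View pics/wb.png

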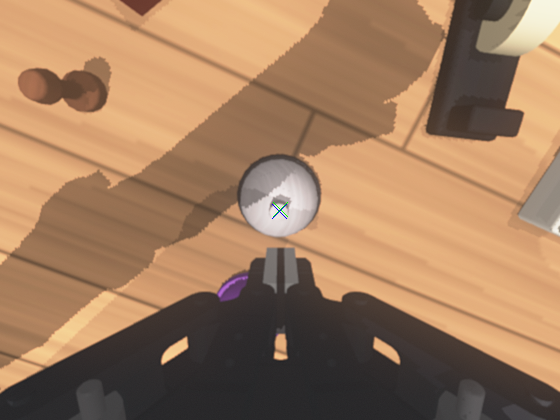

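The pin of the steel bell sits at about (279,209), within 1 to 2 mm of the tool axis. The purple bell is well aside at (235,290). Tapping and lifting off.

Emit:
play_rows(steps=[[0.001, 0, -0.02, 0, 0, 0, 0], [0, 0, -0.02, 0, 0, 0, 0], [0, 0, -0.02, 0, 0, 0, 0], [0, 0, -0.02, 0, 0, 0, 0], [0, 0, -0.01, 0, 0, 0, 0], [0, 0, -0.005, 0, 0, 0, 0], [0, 0, -0.003, 0, 0, 0, 0], [0, 0, -0.003, 0, 0, 0, 0], [0, 0, -0.002, 0, 0, 0, 0], [0, 0, 0, 0, 0, 0, 0], [0, 0, 0, 0, 0, 0, 0]])

```text
time: 14.8
ee_pos: [0.4468, -0.3037, 0.0547]
eef_rot: [0.904, 1.373, -0.904]
contact_force: [-0.9, 1.2, 6.4]
finger_gap: -0.0003
```

At 5.3 mm and 6.4 N the bell has rung. Retreating, then a final look.

Emit:
play_rows(steps=[[0, 0, 0.01, 0, 0, 0, 0], [0, 0, 0.03, 0, 0, 0, 0], [0, 0, 0.05, 0, 0, 0, 0], [0, 0, 0.05, 0, 0, 0, 0], [0, 0, 0.03, 0, 0, 0, 0], [-0.02, -0.05, 0, 0, 0, 0, 0], [-0.02, -0.05, 0, 0, 0, 0, 0], [-0.02, -0.05, 0, 0, 0, 0, 0], [-0.02, -0.05, 0, 0, 0, 0, 0], [0, 0, 0, 0, 0, 0, 0], [0, 0, 0, 0, 0, 0, 0]])

```text
time: 16.18
ee_pos: [0.3662, -0.5029, 0.2235]
eef_rot: [0.906, 1.375, -0.904]
contact_force: [0.3, -1.0, -0.9]
finger_gap: -0.0003
```

```bash
python3 - <<'E'
from h import *
a0=cv2.imread("pics/scene0.png");b0=cv2.imread("pics/side0.png");a=cams.read_camera("scene"); b=cams.read_camera("side")
c=lambda im,u,v: cv2.resize(im[v-24:v+24,u-24:u+24],(192,148),interpolation=cv2.INTER_CUBIC)
A=[(397,225),(252,252),(328,192),(187,229)];B=[(202,272),(288,200),(279,238),(350,203)]
cv2.imwrite("pics/fin.png",np.vstack([np.hstack([c(i,*p) for p in L]) for i,L in((a0,A),(a,A),(b0,B),(b,B))]))
E
```

```text
(no output)
```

View pics/fin.png

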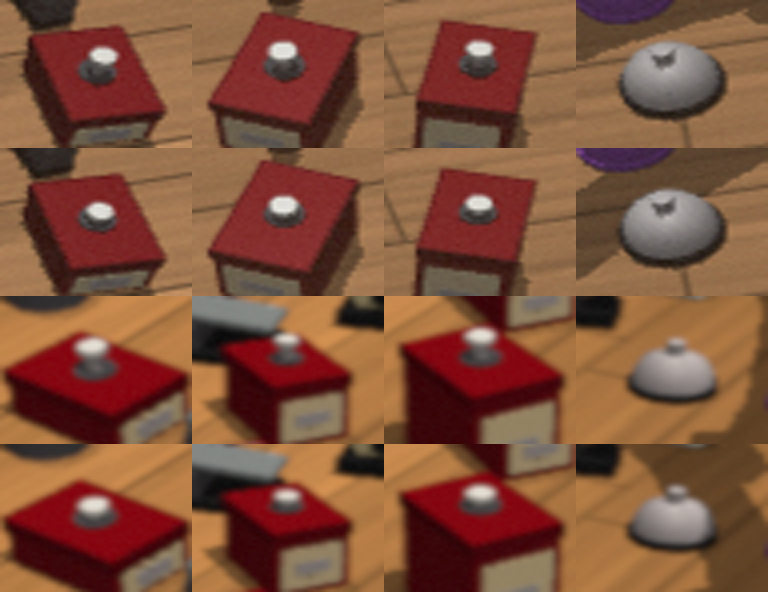

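In the before/after crops, all three caps are clearly lower, neither the boxes nor the bell has moved, and the plunger is up again.

```bash
python3 -c "
from h import *
print(job.hand_in())"
```

```text
the job is handed in; nothing more can be done
None
```

I pressed the three red markers with the shut fingertips, lowest box first, then the middle, then the tallest. Then I tapped the steel bell, moved the arm clear and handed the job in at about 16 s of the 64 s allowed.

| Press | TCP height | Distance pressed | Force |
|---|---|---|---|
| Short marker | 63.5 mm | 2.5 mm past fully down, into the cushion | 7 N |
| Middle marker | 94 mm | 2 mm past fully down, into the cushion | 6 N |
| Tall marker | 128 mm | 3 mm past fully down, into the cushion | 9 N |
| Bell plunger | 54.7 mm | 5.3 mm down | 6.4 N |

The last before/after pictures show all three caps lower, the plunger up again, and the boxes and bell where they were. I did not compare pictures of the other desk things; the arm passed clear above them. The wrist camera put the caps 2–4 mm farther out than my first estimate, and I corrected for most of that before each press. No check failed.

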